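Load a filter cartridge through the sprung flap of a countertop water filter

ROBOT

A 6-joint arm with a two-finger parallel gripper is mounted at the origin on a cart in front of the work surface, level with it; the furniture and walls round the work are solid. World frame = base frame: x ahead of the robot, y to its left, z up, the work surface at z = 0. Lengths are in m, angles in rad, forces in N, time in s.
With the tool pointing down it reaches from about 0.275 to 0.75 m from the base axis. Payload 10.2 kg.
Tool frame: the origin (TCP) lies between the finger pads; the fingertips stand 22 mm ahead of it and the grasp point (between the pads) lies 3 mm ahead of it; z points along the fingers, y is the line along which they close (so a half turn about z gives the same grasp; the last joint's range is limited). The gripper opens to 85 mm and grips with 20 to 120 N. Pads are 22 mm wide; open, the fingers measure 114 mm over their backs; the gripper's body (76 mm by 85 mm) begins 54 mm behind the grasp point. The pads swing forward as they close: fully open they stand 13 mm farther back than shut.
Start: joints at [1.039, 0.313, 1.498, -0, 1.331, -0.223], TCP at [0.16, 0.5, 0.253] pointing down, gripper open.
Joint ranges: [-2.94, 2.94], [-0.97, 2.17], [0.19, 2.56], [-1.23, 4.37], [0.02, 3.11], [-2.88, 2.88]. Speed limits (rad/s): [2.39, 2.39, 3.01, 3.14, 3.14, 3.14].

INTERFACE

Orientations are given as a 3x3 rotation matrix whose columns are the frame's x, y, z axes.
In Python, from plant import * gives the robot as it stands.
- The arm moves only by the shell command python3 -m creep 'ROWS' [FORCE]. ROWS is JSON, one flat list of numbers, 5 for each row, row after row: the shift along the tool's x, y, z in units of 30 mm (1.0 is 30 mm), then the turn about the tool's z in units of 8 degrees (1.0 is 8 degrees), then the opening, from -1 (shut) to 1 (fully open). A call has 1 to 12 rows; each row shifts and turns the commanded pose from where the row before left it, along the tool's axes as they then stand; what a row does not reach is not made up. A row lasts 1/8 s, in which the tool goes at most 62.5 mm and 10.7 degrees, less where a joint would pass 70% of its speed; a pose out of reach is approached as far as the arm can. A call is refused whole if a number of a shift passes 1 or a number of a turn 1, either way. A call with a gripper value outside its range is refused whole. The fingers move at their own pace and stop on an object; FORCE is the grip in N (left out, the last holds). Time passes only in rows, so rows that do not move let the fingers close. It gives the time, the measured TCP pose, the force, the opening and the grip force at its end, in the units of the state.
- get_state(): the state, without advancing time (a new reading comes with each control period).
- camera(name): name is "scene" or "top" or "wrist"; returns a dict with "image" (480x640x3 uint8, blue, green, red), "fovy" (degrees; the focal length in pixels is half the picture's height over the tangent of half this angle, whatever the lens; pixels are square), "cx", "cy" (the principal point, pixels), "R" (3x3) and "t" (3): a world point X has camera coordinates R X + t. Camera axes: x right, y down, z forward; pixel columns grow to the right and rows downward; lengths in m; the calibration is good to about 2 mm. The wrist camera is an equidistant fisheye: a pixel r from the principal point sees the ray r / f radians off the axis. A picture is of the moment at which its call begins. There is no depth.
- finish_job(): hands the job in; it is judged then, once.
The state is a dict: "t": time; "joints": joint angles; "qvel": joint speeds; "effort": joint torques, N m; "tcp_pos": TCP position; "tool_rot": TCP orientation; "force": force on the tool from outside, world axes, zero at the start; "ft_torque": the same for the moment, N m; "opening": finger opening in m; "gripper_force": force on a finger pad.
Only numpy, scipy, OpenCV 4.12 (cv2) and the standard library are available. Lean on these libraries where they do the work, as an engineer would, in place of code of your own. Each camera call takes 0.05 s, during which the arm holds its last target. There are 200 camera calls.

TASK

Load the new filter cartridge into the water filter machine: push it foot first down through the sprung double flap on top, then press it gently the rest of the way, with shut fingers in the mouth, until it clicks under the catches and stays fully home, and draw out so that both flap leaves spring shut above it. Do not ram it, and do not disturb the tumbler on the drip tray, the jam jar or the apple.

Things in the scene. Friction and masses are not known exactly. Their poses are not given: they have to be found in the camera images.
- filter_unit: White countertop water filter, 170 (x) x 200 (y) mm, fixed. Flat deck 140 mm above the worktop; on it a round grey tank lid (12 mm high, centred at 16, 45 mm) and the bay mouth at (0, -45) mm. In front (-x): a steel spout, below the deck, and a black drip tray 98 mm wide reaching 185 mm out from the centre. Origin: centre of its underside; front faces its -x, z up.
- bay_mouth (a point): Centre of the bay mouth, level with the deck (140 mm up); axes as the machine's. Mouth 46 (x) x 63 (y) mm in a grey rim 4 mm high, 6 mm wide; 30 mm down the shaft narrows to 37 x 63 mm, 1.5 mm play each side of the cartridge. Home, the cartridge's top lies 27 to 42 mm below this point: the socket's height differs each time and cannot be seen, so feel for it.
- flap_front (a joint): Front leaf of the black sprung double flap, hinged along the front (-x) long edge of the mouth at deck level; the two leaves meet in a V 15 mm deep. 0 shut, 0.92 pushed open to hang straight down, reaching 25 mm below the deck. The pair takes about 3 to 8 N to push open, rubs lightly on what passes, and springs shut once nothing is in its swing.
- flap_back (a joint): Back leaf of the flap, hinged along the back (+x) long edge of the mouth; 0 shut, 0.92 hanging straight down.
- inlet_valve (a joint): Sprung valve stem at the bottom of the bay, pressed by the cartridge's foot: 0 up, grows downward (m). Two sprung catches resist first (rising to about 10 N over some 10 mm), then give way; press on against the lighter valve spring to the solid stop at 0.006. Let go: the catches hold it 0.005 down. Let go before 0.005 and it springs back. 15 to 20 N is ample; past 35 N counts as rammed.
- cartridge: Loose white filter cartridge with a blue cap, standing upright, 34 (x) x 60 (y) x 70 mm high, 0.09 to 0.14 kg. Either way round fits; its long side goes along the mouth's y. 14 to 24 mm up it has a grey neck, 46 mm long, that the catches grip; the foot below tapers to 18 x 41 mm at the bottom. The top is flat: press there. Origin: centre of the foot's underside, z up.
- tumbler: Clear drinking glass, 81 mm across, 91 mm high, standing on the machine's drip tray under the spout. Bystander. Origin: centre of its underside.
- jam_jar: Jam jar, 68 mm across, 84 mm high, standing right of the machine. Bystander. Origin: centre of its underside.
- apple: Red apple, 72 mm across, 63 mm high, lying left of the machine. Bystander. Origin: centre of its underside.

How it is judged:
On the way, in this order (a step that is already met when the one before it is completed fails the run):
1. the cartridge's foot has been pushed through the flap, upright in the mouth (z of cartridge in the frame of bay_mouth below -0.03 m and horizontal distance between cartridge and bay_mouth below 0.008 m and angle between cartridge's own z axis and vertical below 0.2 rad), for 0.1 s.
2. the cartridge has been pressed down on the inlet valve as far as the catches (value of joint inlet_valve above 0.0042 m), for 0.1 s.
At the end, for the whole second after the job is handed in: The cartridge rests upright in the bay (within 6 mm of its axis, tilted less than 0.1 rad, foot at least 95 mm below the deck), held under the catches so that it keeps the inlet valve at least 3.5 mm down with nobody pressing, and both flap leaves are shut above it (within 0.15 rad) (value of joint inlet_valve above 0.0035 m and z of cartridge in the frame of bay_mouth below -0.095 m and horizontal distance between cartridge and bay_mouth below 0.006 m and angle between cartridge's own z axis and vertical below 0.1 rad and linear speed of cartridge below 0.02 m/s and value of joint each of flap_front, flap_back below 0.15 rad); the robot touches nothing.
It fails at once if the cartridge is rammed: pressed against the machine with more than 35 N (contact force between cartridge and filter_unit above 35 N).
It fails at once if the fingers strike or press the machine with more than 35 N (contact force between the fingers and filter_unit above 35 N).
It fails at once if the tumbler is pushed or tipped (distance of tumbler from where it was at the start of the episode above 0.02 m or angle between tumbler's own z axis and vertical above 0.3 rad).
It fails at once if the jam jar is pushed or tipped (distance of jam_jar from where it was at the start of the episode above 0.02 m or angle between jam_jar's own z axis and vertical above 0.3 rad).
It fails at once if the apple is pushed away (distance of apple from where it was at the start of the episode above 0.03 m).
It also fails if it takes over 48 s, if anything falls off the work surface, if the arm or the gripper's body presses on something with over 40 N, if the wrist force passes 120 N, or if a joint passes its speed limit or range.

## Working session

There is one attempt and no reset: what is moved stays moved. The work goes in short steps, Python scripts to look and compute and a shell command to move; the robot and the scene stay as the last step left them, time stands still between calls to the robot, and variables do not carry over. Pictures are saved under pics/ and viewed, at most 10 in all, crops included, and the job is handed in when it is done.

```bash
mkdir -p pics
python3 - <<'E'
from plant import *
import cv2, numpy as np
s=get_state(); print(s['t'],s['tcp_pos'],s['tool_rot'],s['opening'],s['force'])
for n in ['scene','top','wrist']:
    c=camera(n); cv2.imwrite(f'pics/{n}0.png',c['image']); print(n,c['fovy'],c['cx'],c['cy'],np.round(c['R'],4).tolist(),np.round(c['t'],4).tolist())
E
```

```text
0.0 [0.15945488 0.49995203 0.25272992] [[-9.52695307e-01  3.03926329e-01 -6.62303309e-04]
 [ 3.03926919e-01  9.52694662e-01 -1.14421111e-03]
 [ 2.83216944e-04 -1.29137636e-03 -9.99999126e-01]] 0.08535481966019298 [ 0.22233281 -0.70007545 -0.756976  ]
scene 43.42477767956534 319.2344926484305 243.38543883771058 [[0.516, -0.8563, 0.0212], [-0.5805, -0.3678, -0.7265], [0.6299, 0.3625, -0.6869]] [-0.2696, 0.4359, 1.1306]
top 51.18108995987157 320.5003208338225 239.1465589115242 [[0.0115, -0.9998, 0.0154], [-0.9936, -0.0131, -0.1119], [0.1121, -0.014, -0.9936]] [0.0368, 0.5837, 1.2723]
wrist 65.70646984690485 317.31045562291246 241.14517229315695 [[0.3025, 0.9532, -0.0013], [0.9067, -0.2873, 0.3089], [0.2941, -0.0946, -0.9511]] [-0.5255, -0.0394, 0.38]
```

View pics/scene0.png

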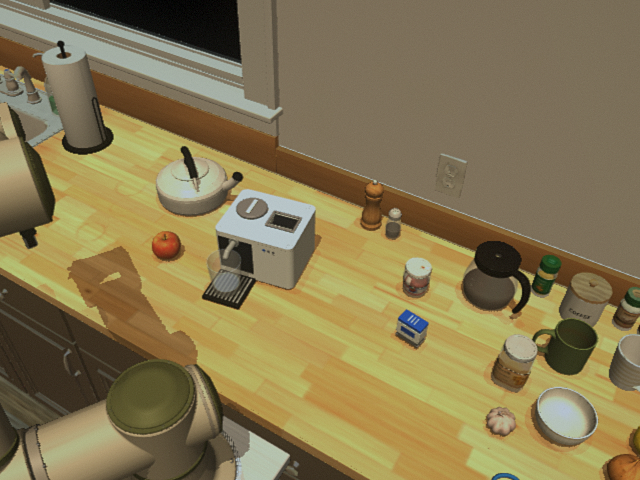

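View pics/top0.png

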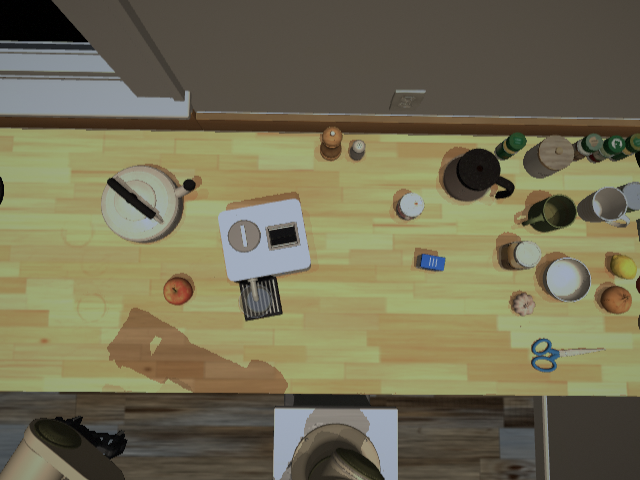

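The scene view shows the machine (mouth around 285,222) and the blue-capped cartridge (412,325). The top view has the mouth at (283,236), the cartridge at (432,262), the jar at (411,205), the apple at (178,291) and the spout and tray at (260,295). Next I'll measure the cap and mouth.

```bash
cat > h.py <<'E'
from plant import *
import cv2, numpy as np
def ray(c,uv):
    f=240/np.tan(np.radians(c['fovy'])/2); d=np.array(uv,float)-[c['cx'],c['cy']]
    R=np.array(c['R']);t=np.array(c['t'])
    if c.get('fish'):
        r=np.hypot(*d);th=r/f; v=np.r_[np.sin(th)*d/max(r,1e-9),np.cos(th)]
    else: v=np.r_[d/f,1]
    v=R.T@v
    return -R.T@t, v/np.linalg.norm(v)
def plane(c,uv,z):
    o,v=ray(c,uv); return o+v*(z-o[2])/v[2]
def tri(rs):
    A=sum(np.eye(3)-np.outer(v,v) for o,v in rs); b=sum((np.eye(3)-np.outer(v,v))@o for o,v in rs)
    return np.linalg.solve(A,b)
def cam(n):
    c=dict(camera(n)); c['fish']=n=='wrist'; return c
def blobs(m,k=1,box=None):
    m=m.astype(np.uint8)
    if box: q=np.zeros_like(m); x0,y0,x1,y1=box; q[y0:y1,x0:x1]=m[y0:y1,x0:x1]; m=q
    cs,_=cv2.findContours(m,cv2.RETR_EXTERNAL,cv2.CHAIN_APPROX_NONE)
    return sorted(cs,key=cv2.contourArea,reverse=True)[:k]
def cen(k):
    M=cv2.moments(k); return np.array([M['m10'],M['m01']])/M['m00']
def blue(im):
    h=cv2.cvtColor(im,cv2.COLOR_BGR2HSV); m=cv2.inRange(h,(100,120,50),(130,255,255))>0
    return m
E
python3 - <<'E'
from h import *
T=cam('top');S=cam('scene')
kt=blobs(blue(T['image']),1,(400,240,460,290))[0];ks=blobs(blue(S['image']),1,(385,300,440,350))[0]
print(cv2.contourArea(kt),cv2.minAreaRect(kt),cv2.contourArea(ks),cen(ks))
print('cap',tri([ray(T,cen(kt)),ray(S,cen(ks))]))
p=cv2.boxPoints(cv2.minAreaRect(kt)); print(np.array([plane(T,q,.07)[:2] for q in p]).round(4))
def dark(c,box):
    return blobs(cv2.inRange(c['image'],(0,0,0),(60,60,60))>0,1,box)[0]
mt=dark(T,(265,220,302,252));ms=dark(S,(262,208,308,236))
print(cv2.minAreaRect(mt),cen(ms),cv2.contourArea(ms)); print('mouth',tri([ray(T,cen(mt)),ray(S,cen(ms))]))
p=cv2.boxPoints(cv2.minAreaRect(mt)); print(np.array([plane(T,q,.14)[:2] for q in p]).round(4))
# white deck
def white(im): 
    h=cv2.cvtColor(im,cv2.COLOR_BGR2HSV); return cv2.inRange(h,(0,0,120),(179,45,255))>0
w=blobs(white(T['image']),1,(210,190,320,282))[0]; r=cv2.minAreaRect(w); print(r)
p=cv2.boxPoints(r); q=np.array([plane(T,x,.14)[:2] for x in p]); print(q.round(4), q.mean(0))
a=cv2.resize(T['image'][185:325,205:325],None,fx=3.2,fy=3.2,interpolation=2);b=cv2.resize(S['image'][175:315,195:325],None,fx=3.2,fy=3.2,interpolation=2)
cv2.imwrite('pics/z1.png',cv2.resize(np.hstack([a,b]),(800,448)))
E
```

```text
274.5 ((432.23199462890625, 262.2239990234375), (23.61288070678711, 13.416409492492676), 10.30484676361084) 302.0 [412.91721854 320.70474614]
cap [ 0.52460793 -0.23847787  0.06698725]
[[ 0.5123 -0.2056]
 [ 0.5458 -0.212 ]
 [ 0.5358 -0.2708]
 [ 0.5024 -0.2642]]
((282.16217041015625, 234.97299194335938), (16.439899444580078, 26.3038387298584), 80.53767395019531) [284.21155556 221.40266667] 187.5
mouth [0.5786013  0.13609979 0.14139422]
[[0.5937 0.1716]
 [0.605  0.1099]
 [0.566  0.1028]
 [0.5549 0.1643]]
((263.95416259765625, 241.05560302734375), (74.9299087524414, 84.9841537475586), 80.09581756591797)
[[0.6344 0.2974]
 [0.6729 0.0976]
 [0.4956 0.0642]
 [0.4588 0.261 ]] [0.56544555 0.18005916]
```

View pics/z1.png

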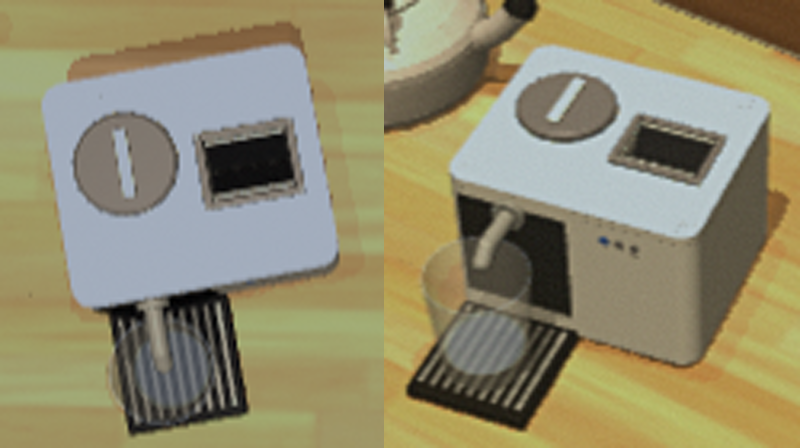

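The machine is yawed about +10.6° with the mouth near (0.577, 0.136). The cartridge is yawed about -9.6° with its cap at (0.525, -0.238, 0.067). I'll move above the cartridge first, then turn.

```bash
python3 -m creep '[-0.5,-0.5,0,0,1,-0.95,-0.98,0,0,1,-0.95,-0.98,0,0,1,-0.95,-0.98,0,0,1,-0.95,-0.98,0,0,1,-0.95,-0.98,0,0,1,-0.95,-0.98,0,0,1,-0.95,-0.98,0,0,1,-0.95,-0.98,0,0,1,-0.95,-0.98,0,0,1,-0.95,-0.98,0,0,1,-0.95,-0.98,0,0,1]'
python3 -m creep '[-0.95,-0.98,0,0,1,-0.95,-0.98,0,0,1,-0.95,-0.98,0,0,1,-0.95,-0.98,0,0,1,-0.95,-0.98,0,0,1,-0.95,-0.98,0,0,1,-0.95,-0.98,0,0,1,-0.9,-0.95,0,0,1,-0.5,-0.5,0,0,1]'
python3 -m creep '[0,0,0,1,1,0,0,0,1,1,0,0,0,1,1,0,0,0,1,1,0,0,0,1,1,0,0,0,1,1,0,0,0,1,1,0,0,0,1,1,0,0,0,1,1,0,0,0,1,1,0,0,0,0.25,1,0,0,0,0,1]'
python3 - <<'E'
from h import *
W=cam('wrist'); cv2.imwrite('pics/w1.png',W['image']); s=get_state(); print(s['t'],s['tcp_pos'],s['tool_rot'].round(4) if hasattr(s['tool_rot'],'round') else s['tool_rot'],s['joints'])
k=blobs(blue(W['image']))[0]; r=cv2.minAreaRect(k); print(r)
p=cv2.boxPoints(r); q=np.array([plane(W,x,.07)[:2] for x in p]); print(q.round(4),q.mean(0))
E
```

```text
t: 1.75
tcp_pos: [0.3701, 0.0766, 0.2534]
tool_rot: [[-0.953, 0.304, 0.0], [0.304, 0.953, 0.0], [-0.0, 0.0, -1.0]]
force: [-0.3, 1.0, 0.5]
opening: 0.0854
gripper_force: 0.0
t: 2.88
tcp_pos: [0.5244, -0.2346, 0.2528]
tool_rot: [[-0.952, 0.305, -0.0], [0.305, 0.952, 0.0], [0.001, 0.0, -1.0]]
force: [0.1, 0.3, -0.3]
opening: 0.0858
gripper_force: 0.0
t: 4.38
tcp_pos: [0.524, -0.233, 0.2532]
tool_rot: [[0.167, 0.986, -0.0], [0.986, -0.167, 0.0], [0.0, -0.0, -1.0]]
force: [0.6, -0.5, 1.2]
opening: 0.0857
gripper_force: 0.0
4.425 [ 0.52400437 -0.23292708  0.25323433] [[ 1.663e-01  9.861e-01 -1.000e-04]
 [ 9.861e-01 -1.663e-01  1.000e-04]
 [ 1.000e-04 -1.000e-04 -1.000e+00]] [-6.22509055e-01  4.20552350e-01  1.34560601e+00 -4.68632763e-07
  1.37556513e+00 -4.55426146e-01]
((318.9999694824219, 223.49996948242188), (64.99998474121094, 35.99999237060547), 90.0)
[[ 0.5137 -0.2054]
 [ 0.5431 -0.2103]
 [ 0.5344 -0.2669]
 [ 0.5035 -0.2618]] [ 0.52367566 -0.23612713]
```

View pics/w1.png

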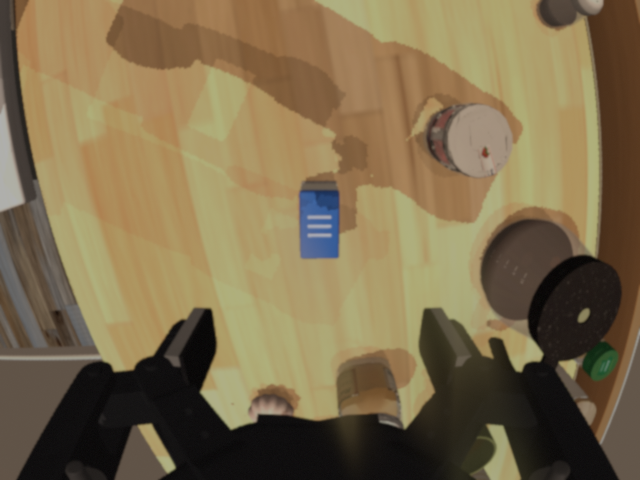

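The cap is at (319,224), axis-aligned with the fingers, and the jar at (470,140) is well clear. I'll descend and grip about 19 mm of the top.

```bash
python3 -m creep '[-0.12,0,0.6,0,1,0,0,1,0,1,0,0,1,0,1,0,0,1,0,1,0,0,1,0,1,0,0,0.9,0,1,0,0,0.4,0,1,0,0,0.2,0,1]' 40
python3 -m creep '[0,0,0,0,-0.4,0,0,0,0,-0.6,0,0,0,0,-0.6,0,0,0,0,-0.6,0,0,0,0,-0.6,0,0,0,0,-0.6]' 40
```

```text
t: 5.42
tcp_pos: [0.5236, -0.2366, 0.0703]
tool_rot: [[0.168, 0.986, 0.0], [0.986, -0.168, -0.0], [-0.0, 0.0, -1.0]]
force: [0.2, 0.7, 0.6]
opening: 0.0855
gripper_force: 0.0
t: 6.18
tcp_pos: [0.5238, -0.2367, 0.0711]
tool_rot: [[0.168, 0.986, 0.001], [0.986, -0.168, -0.001], [-0.001, 0.001, -1.0]]
force: [-0.7, -0.3, 6.9]
opening: 0.0334
gripper_force: 40.2
```

```bash
python3 -m creep '[0,0,-0.4,0,-0.6,0,0,-1,0,-0.6,0,0,-1,0,-0.6,0,0,-1,0,-0.6,0,0,-1,0,-0.6,0,0,-1,0,-0.6,0,0,-0.9,0,-0.6,0,0,-0.4,0,-0.6]'
python3 -m creep '[0.5,0,0,0,-0.6,1,0,0,0,-0.6,1,0,0,0,-0.6,1,0,0,0,-0.6,1,0,0,0,-0.6,1,0,0,0,-0.6,1,0,0,0,-0.6,1,-0.1,0,0,-0.6,1,-0.15,0,-0.8,-0.6,0.5,0,0,-0.8,-0.6,0,0,0,-0.9,-0.6,0,0,0,0,-0.6]'
python3 - <<'E'
from h import *
W=cam('wrist'); cv2.imwrite('pics/w2.png',W['image']); s=get_state(); print(s['t'],s['tcp_pos'],s['tool_rot'],s['opening'])
k=blobs(blue(W['image']))[0]; print(cv2.minAreaRect(k))
E
```

```text
t: 7.18
tcp_pos: [0.5235, -0.2365, 0.273]
tool_rot: [[0.168, 0.986, 0.002], [0.986, -0.168, -0.001], [-0.001, 0.002, -1.0]]
force: [-0.3, -0.1, -1.6]
opening: 0.0333
gripper_force: 40.0
t: 8.68
tcp_pos: [0.5592, 0.032, 0.2701]
tool_rot: [[-0.179, 0.984, -0.002], [0.984, 0.179, 0.0], [0.001, -0.002, -1.0]]
force: [0.0, -0.5, -1.2]
opening: 0.0329
gripper_force: 39.9
8.725 [0.559322   0.0317066  0.27034888] [[-1.76840463e-01  9.84237849e-01 -1.81845604e-03]
 [ 9.84239301e-01  1.76841379e-01  3.54857914e-04]
 [ 6.70842864e-04 -1.72704267e-03 -9.99998284e-01]] 0.03298035116653105
((296.69061279296875, 335.2865905761719), (127.90034484863281, 48.76406478881836), 81.57302856445312)
```

View pics/w2.png

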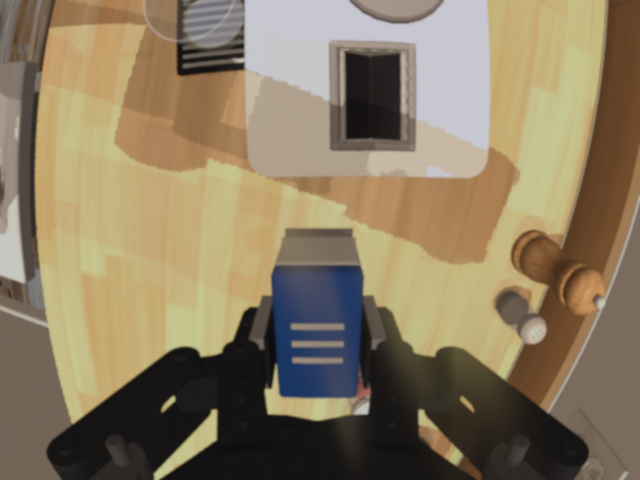

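The rim's outer corners are near (330,40), (416,43), (415,152) and (331,150). The cap's top face has corners near (274,267), (362,266), (358,396) and (279,397). I'll measure both.

```bash
cat > m.py <<'E'
from h import *
def meas(W,rim,cap,s,zr=.144):
    g=cv2.cvtColor(W['image'],cv2.COLOR_BGR2GRAY); tc=(3,50,.01)
    r=cv2.cornerSubPix(g,np.float32(rim),(4,4),(-1,-1),tc); print(r.round(1).tolist())
    q=np.array([plane(W,x,zr) for x in r])[:,:2]; c=q.mean(0)
    ex=(q[1]+q[2]-q[0]-q[3])/2; ey=(q[0]+q[1]-q[2]-q[3])/2
    print('rim',q.round(4).tolist(),c,'size',np.linalg.norm(ex),np.linalg.norm(ey),'yaw',np.degrees([np.arctan2(ex[1],ex[0]),np.arctan2(-ey[0],ey[1])]))
    R=np.array(s['tool_rot']);P=np.array(s['tcp_pos'])
    d=None
    if cap is not None:
        zc=P[2]-.0011
        k=cv2.cornerSubPix(g,np.float32(cap),(4,4),(-1,-1),tc); print(k.round(1).tolist())
        a=np.array([plane(W,x,zc) for x in k])[:,:2]; b=a.mean(0); fx=(a[1]+a[2]-a[0]-a[3])/2; fy=(a[0]+a[1]-a[2]-a[3])/2
        print('cap',b,'rel tcp (tool)',R[:2,:2].T@(b-P[:2]),'size',np.linalg.norm(fx),np.linalg.norm(fy),'yaw',np.degrees([np.arctan2(fx[1],fx[0]),np.arctan2(-fy[0],fy[1])]))
        print('move tool mm',1000*R[:2,:2].T@(c-b),'units',R[:2,:2].T@(c-b)/.03)
    return r,c
E
python3 - <<'E'
from m import *
W=cam('wrist');s=get_state()
meas(W,[(330,40),(416,43),(415,152),(331,150)],[(274,267),(362,266),(358,396),(279,397)],s)
print('tool y yaw',np.degrees(np.arctan2(s['tool_rot'][1][1],s['tool_rot'][0][1])),s['tcp_pos'])
E
```

```text
[[328.3999938964844, 40.0], [414.70001220703125, 43.29999923706055], [414.0, 150.1999969482422], [329.3999938964844, 148.8000030517578]]
rim [[0.5409, 0.1684], [0.5972, 0.1793], [0.6108, 0.1072], [0.5547, 0.0966]] [0.57589963 0.1378712 ] size 0.05720432249674509 0.07331713925347937 yaw [10.83762587 10.79272457]
[[274.0, 265.8999938964844], [360.6000061035156, 266.3999938964844], [355.0, 396.6000061035156], [280.20001220703125, 395.70001220703125]]
cap [0.55834683 0.03366132] rel tcp (tool) [ 0.00237046 -0.0006972 ] size 0.03118582728010395 0.060257867855191334 yaw [ 9.65342787 10.40824026]
move tool mm [99.47237265 35.67978523] units [3.31574576 1.18932617]
tool y yaw 10.171457018747798 [0.55945169 0.03145123 0.27055441]
```

```bash
python3 -m creep '[0.5,0.5,0,-0.08,-0.6,1,0.69,0,0,-0.6,0,0,0,0,-0.6,0,0,0,0,-0.6]'
python3 - <<'E'
from m import *
W=cam('wrist'); cv2.imwrite('pics/w3.png',W['image']); s=get_state(); print(s['t'],s['tcp_pos'],s['opening'])
E
```

```text
t: 9.28
tcp_pos: [0.5863, 0.0817, 0.2709]
tool_rot: [[-0.189, 0.982, -0.001], [0.982, 0.189, -0.0], [-0.0, -0.001, -1.0]]
force: [0.7, -0.4, -1.8]
opening: 0.033
gripper_force: 40.2
9.325 [0.58626249 0.0813505  0.27109707] 0.03314089299822156
```

View pics/w3.png

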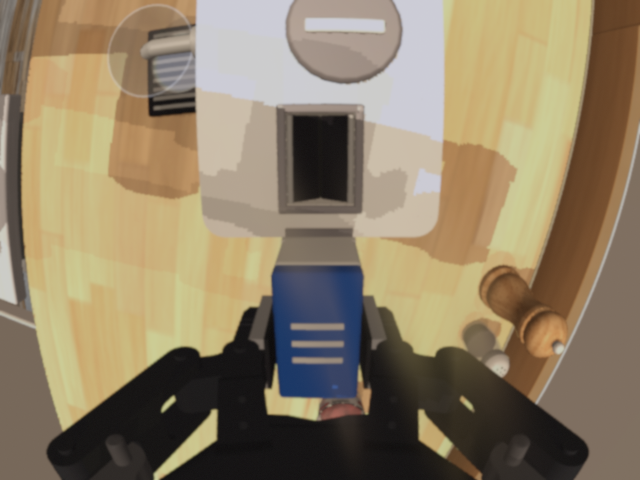

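The rim's outer corners are now near (277,104), (363,105), (362,213) and (277,212), lined up with the cap below.

Run:
```python
from m import *
W=cam('wrist');s=get_state()
r,c=meas(W,[(278,104),(363,105),(361,213),(277,212)],[(274,266),(361,266),(355,397),(280,396)],s)
print('tool yaw',np.degrees(np.arctan2(s['tool_rot'][1][1],s['tool_rot'][0][1])))
T=cam('top');S=cam('scene')
k=blobs(blue(S['image'][:, :]),3); print([ (cen(x).round(1).tolist(),cv2.contourArea(x)) for x in k if cv2.contourArea(x)>20])
# height of rim centre: wrist vs initial top/scene dark opening centres
print('tri wrist+top', tri([ray(W,r.mean(0)),ray(T,(282.16,234.97)),ray(S,(284.2,221.4))]))
```

```text
[[276.1000061035156, 105.4000015258789], [363.5, 104.19999694824219], [361.20001220703125, 211.89999389648438], [277.8999938964844, 211.89999389648438]]
rim [[0.5412, 0.1682], [0.5972, 0.1799], [0.611, 0.1081], [0.5549, 0.0972]] [0.57607126 0.13834709] size 0.057201078879596884 0.07270207871407734 yaw [11.41249724 10.89196894]
[[274.0, 266.0], [360.5, 266.20001220703125], [355.0, 397.0], [280.3999938964844, 395.8999938964844]]
cap [0.58532256 0.0831809 ] rel tcp (tool) [ 0.00207132 -0.00057573] size 0.031167983002217202 0.060542984818810465 yaw [10.27267592 11.14975191]
move tool mm [55.92122136  1.30818844] units [1.86404071 0.04360628]
tool yaw 10.859944944031573
[([313.6, 187.8], 87.0), ([504.7, 475.9], 61.5), ([305.0, 198.9], 21.0)]
tri wrist+top [0.57828684 0.1371031  0.1411668 ]
```

```bash
python3 -m creep '[0.6,0.03,0,0,-0.6,0.86,0,0,0,-0.6,0.4,0,0,0,-0.6,0,0,0.5,0,-0.6,0,0,0.7,0,-0.6,0,0,0.3,0,-0.6,0,0,0,0,-0.6]' 50
python3 - <<'E'
from m import *
S=cam('scene');T=cam('top');W=cam('wrist')
a=cv2.resize(S['image'][120:320,190:350],(480,600),interpolation=2);b=cv2.resize(W['image'][60:420,224:416],(320,600))
cv2.imwrite('pics/z2.png',np.hstack([a,b]))
E
```

```text
t: 10.35
tcp_pos: [0.5767, 0.1365, 0.2256]
tool_rot: [[-0.189, 0.982, -0.001], [0.982, 0.189, -0.0], [0.0, -0.001, -1.0]]
force: [0.6, -0.1, -0.9]
opening: 0.0328
gripper_force: 54.2
```

View pics/z2.png

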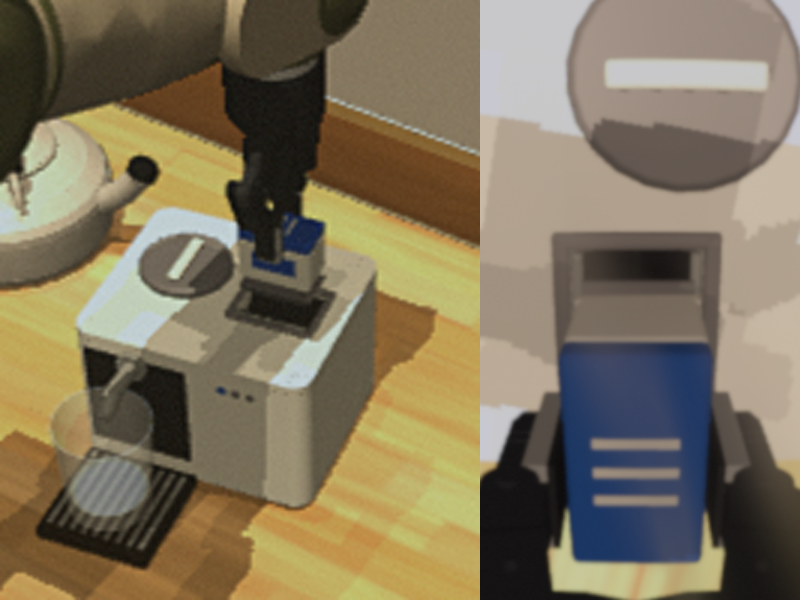

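The cartridge sits centred over the mouth. I'll lower it slowly through the flap.

```bash
python3 -m creep '[0,0,0.2,0,-0.6,0,0,0.2,0,-0.6,0,0,0.2,0,-0.6,0,0,0.15,0,-0.6,0,0,0.15,0,-0.6,0,0,0.1,0,-0.6]'
```

```text
t: 11.25
tcp_pos: [0.5768, 0.1371, 0.1965]
tool_rot: [[-0.19, 0.982, 0.0], [0.982, 0.19, 0.0], [0.0, 0.001, -1.0]]
force: [-3.1, 1.4, 8.3]
opening: 0.033
gripper_force: 55.3
```

```bash
python3 -m creep '[0,0,0.15,0,-0.6,0,0,0.15,0,-0.6,0,0,0.15,0,-0.6]'; python3 -m creep '[0,0,0.15,0,-0.6,0,0,0.15,0,-0.6]'
```

```text
t: 11.62
tcp_pos: [0.577, 0.1372, 0.1835]
tool_rot: [[-0.19, 0.982, 0.002], [0.982, 0.19, 0.001], [0.0, 0.002, -1.0]]
force: [-1.7, 2.6, 4.2]
opening: 0.0324
gripper_force: 55.1
t: 11.88
tcp_pos: [0.5768, 0.1372, 0.1738]
tool_rot: [[-0.19, 0.982, 0.001], [0.982, 0.19, 0.001], [0.0, 0.001, -1.0]]
force: [-0.8, 4.4, 3.1]
opening: 0.0327
gripper_force: 54.9
```

```bash
python3 -m creep '[0.03,0,0,0,-0.6,0.01,0,0.1,0,-0.6,0,0,0.1,0,-0.6]'; python3 -m creep '[0,0,0.08,0,-0.6,0,0,0,0,-0.6]'
python3 - <<'E'
from m import *
S=cam('scene');W=cam('wrist')
a=cv2.resize(S['image'][150:270,220:340],(400,400),interpolation=2);b=cv2.resize(W['image'][80:420,160:480],(400,400))
cv2.imwrite('pics/z3.png',np.hstack([a,b]))
E
```

```text
t: 12.25
tcp_pos: [0.5766, 0.1379, 0.1676]
tool_rot: [[-0.19, 0.982, 0.0], [0.982, 0.19, -0.0], [-0.0, -0.0, -1.0]]
force: [-0.5, -0.2, 0.8]
opening: 0.0328
gripper_force: 54.4
t: 12.5
tcp_pos: [0.5765, 0.1379, 0.1653]
tool_rot: [[-0.19, 0.982, -0.0], [0.982, 0.19, -0.0], [-0.0, -0.0, -1.0]]
force: [0.3, -0.5, 1.2]
opening: 0.0333
gripper_force: 57.6
```

View pics/z3.png

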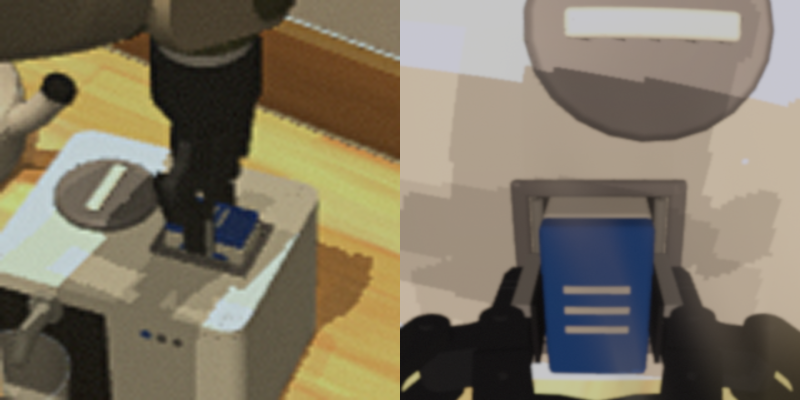

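The cartridge is upright in the mouth with tiny forces. I'll release, rise, shut the fingers and look.

```bash
python3 -m creep '[0,0,0,0,-0.4,0,0,0,0,0,0,0,0,0,0.5,0,0,0,0,1,0,0,0,0,1,0,0,-0.5,0,1,0,0,-1,0,1,0,0,-0.8,0,1,0,0,0,0,-1,0,0,0,0,-1]'
python3 - <<'E'
from m import *
S=cam('scene');W=cam('wrist');s=get_state();print(s['joints'],s['force'])
a=cv2.resize(S['image'][150:270,220:340],(400,400),interpolation=2);b=cv2.resize(W['image'][80:420,160:480],(400,400))
cv2.imwrite('pics/z4.png',np.hstack([a,b]))
E
```

```text
t: 13.85
tcp_pos: [0.5763, 0.138, 0.2338]
tool_rot: [[-0.19, 0.982, -0.001], [0.982, 0.19, -0.0], [0.0, -0.001, -1.0]]
force: [-0.5, 1.0, -0.1]
opening: 0.0521
gripper_force: 0.0
[ 3.75148089e-02  4.77873930e-01  1.31167419e+00 -1.08041243e-05
  1.35390617e+00 -1.53508530e-01] [ 0.06919564 -0.12615765  0.13032689]
```

View pics/z4.png

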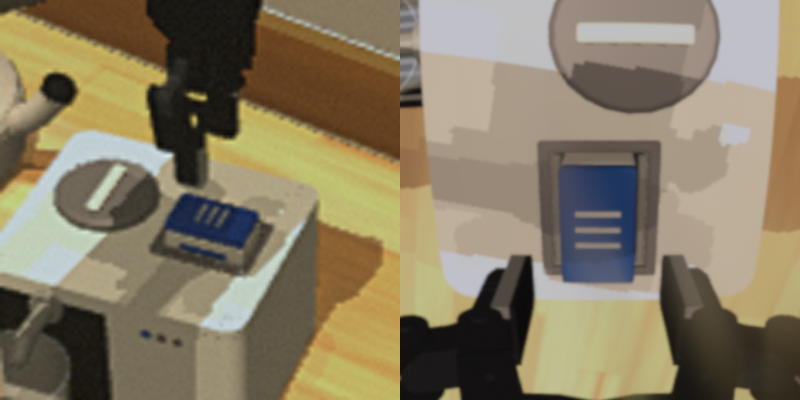

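The cartridge stands about 20 mm proud, held by the flap and upright. I'll turn the shut fingers 90° so they lie along the mouth's long side.

```bash
python3 -m creep '[0,0,0,1,-1,0,0,0,1,-1,0,0,0,1,-1,0,0,0,1,-1,0,0,0,1,-1,0,0,0,1,-1,0,0,0,1,-1,0,0,0,1,-1,0,0,0,1,-1,0,0,0,1,-1,0,0,0.4,1,-1,0,0,0.3,0.25,-1]' 40
python3 -m creep '[0,0,0.3,0,-1,0,0,0.2,0,-1,0,0,0.2,0,-1,0,0,0.2,0,-1,0,0,0.2,0,-1]'
```

```text
t: 15.45
tcp_pos: [0.5763, 0.138, 0.2122]
tool_rot: [[0.982, 0.189, -0.002], [0.189, -0.982, -0.0], [-0.002, -0.0, -1.0]]
force: [0.4, 0.3, 0.1]
opening: 0.0
gripper_force: 0.0
t: 16.08
tcp_pos: [0.5768, 0.1381, 0.1804]
tool_rot: [[0.982, 0.19, 0.001], [0.19, -0.982, 0.0], [0.001, 0.0, -1.0]]
force: [0.3, 0.3, 2.1]
opening: -0.0003
gripper_force: 0.8
```

```bash
python3 -m creep '[0,0,0.2,0,-1,0,0,0.2,0,-1,0,0,0.2,0,-1]'; python3 -m creep '[0,0,0.2,0,-1,0,0,0.15,0,-1]';python3 -m creep '[0,0,0.15,0,-1,0,0,0.1,0,-1]'
```

```text
t: 16.45
tcp_pos: [0.5766, 0.1381, 0.162]
tool_rot: [[0.982, 0.19, 0.0], [0.19, -0.982, 0.0], [0.0, -0.0, -1.0]]
force: [0.8, 0.4, 1.2]
opening: 0.0002
gripper_force: 0.8
t: 16.7
tcp_pos: [0.5765, 0.1381, 0.1514]
tool_rot: [[0.982, 0.19, -0.0], [0.19, -0.982, -0.0], [-0.0, -0.0, -1.0]]
force: [-0.1, -0.2, 2.0]
opening: 0.0001
gripper_force: 0.8
t: 16.95
tcp_pos: [0.5765, 0.138, 0.1441]
tool_rot: [[0.982, 0.19, -0.0], [0.19, -0.982, -0.0], [-0.0, -0.0, -1.0]]
force: [0.3, 0.8, 1.9]
opening: -0.0003
gripper_force: 0.7
```

```bash
python3 -m creep '[0,0,0.07,0,-1,0,0,0.07,0,-1]'; python3 -m creep '[0,0,0.07,0,-1,0,0,0.07,0,-1]';python3 -m creep '[0,0,0.07,0,-1,0,0,0.03,0,-1]'
```

```text
t: 17.2
tcp_pos: [0.5767, 0.1382, 0.1405]
tool_rot: [[0.982, 0.19, 0.001], [0.19, -0.982, 0.0], [0.001, -0.0, -1.0]]
force: [-0.9, 0.9, 6.3]
opening: -0.0006
gripper_force: 3.3
t: 17.45
tcp_pos: [0.5771, 0.1382, 0.137]
tool_rot: [[0.982, 0.19, 0.002], [0.19, -0.982, 0.0], [0.002, 0.0, -1.0]]
force: [0.0, 1.7, 10.4]
opening: 0.0004
gripper_force: 6.2
t: 17.7
tcp_pos: [0.5773, 0.1382, 0.1346]
tool_rot: [[0.982, 0.19, 0.003], [0.19, -0.982, 0.0], [0.003, 0.0, -1.0]]
force: [-1.3, 0.4, 11.0]
opening: 0.0002
gripper_force: 6.6
```

```bash
python3 -m creep '[0,0,0.05,0,-1,0,0,0.03,0,-1]'; python3 -m creep '[0,0,0.04,0,-1,0,0,0.03,0,-1]'
```

```text
t: 17.95
tcp_pos: [0.5771, 0.1381, 0.1316]
tool_rot: [[0.982, 0.19, 0.002], [0.19, -0.982, 0.0], [0.002, 0.0, -1.0]]
force: [-0.9, 1.0, 6.3]
opening: 0.0
gripper_force: 4.8
t: 18.2
tcp_pos: [0.5771, 0.1381, 0.1295]
tool_rot: [[0.982, 0.19, 0.002], [0.19, -0.982, 0.0], [0.002, 0.0, -1.0]]
force: [-0.5, -0.4, 6.8]
opening: -0.0001
gripper_force: 3.9
```

```bash
python3 -m creep '[0,0,0.04,0,-1,0,0,0.03,0,-1]'
```

```text
t: 18.45
tcp_pos: [0.577, 0.1381, 0.1272]
tool_rot: [[0.982, 0.19, 0.002], [0.19, -0.982, 0.0], [0.002, 0.0, -1.0]]
force: [-0.1, 0.4, 8.5]
opening: 0.0001
gripper_force: 5.2
```

The catches gave way (11 N fell to 6 N). I'll press on gently to the solid stop.

```bash
python3 -m creep '[0,0,0.03,0,-1,0,0,0.03,0,-1]'; python3 -m creep '[0,0,0.02,0,-1,0,0,0,0,-1]'
```

```text
t: 18.7
tcp_pos: [0.5774, 0.1383, 0.1265]
tool_rot: [[0.982, 0.19, 0.003], [0.19, -0.982, 0.0], [0.003, 0.0, -1.0]]
force: [-3.2, 0.7, 18.9]
opening: 0.0001
gripper_force: 11.3
t: 18.95
tcp_pos: [0.5776, 0.1383, 0.1265]
tool_rot: [[0.982, 0.19, 0.004], [0.19, -0.982, 0.0], [0.004, 0.0, -1.0]]
force: [-3.1, 1.0, 18.9]
opening: -0.0001
gripper_force: 11.7
```

Solid stop at 19 N with z steady. I'll draw out slowly, watching whether the cartridge follows.

```bash
python3 -m creep '[0,0,-0.05,0,-1,0,0,-0.05,0,-1,0,0,0,0,-1]';python3 -m creep '[0,0,-0.1,0,-1,0,0,0,0,-1]'; python3 -m creep '[0,0,-0.3,0,-1,0,0,-0.5,0,-1,0,0,-0.8,0,-1,0,0,-0.9,0,-1,0,0,-0.9,0,-1,0,0,-0.5,0,-1,0,0,0,0,-1,0,0,0,0,-1]'
python3 - <<'E'
from m import *
S=cam('scene');W=cam('wrist');s=get_state();print(s['t'],s['force'])
a=cv2.resize(S['image'][150:270,220:340],(400,400),interpolation=2);b=cv2.resize(W['image'][80:420,160:480],(400,400))
cv2.imwrite('pics/z5.png',np.hstack([a,b]))
E
```

```text
t: 19.32
tcp_pos: [0.5768, 0.1381, 0.1274]
tool_rot: [[0.982, 0.19, 0.001], [0.19, -0.982, 0.0], [0.001, 0.0, -1.0]]
force: [0.6, 0.1, 5.2]
opening: -0.0
gripper_force: 5.5
t: 19.58
tcp_pos: [0.5761, 0.138, 0.1294]
tool_rot: [[0.982, 0.19, -0.002], [0.19, -0.982, -0.0], [-0.002, -0.0, -1.0]]
force: [-0.9, -0.5, -1.1]
opening: -0.0007
gripper_force: 2.5
t: 20.58
tcp_pos: [0.5762, 0.138, 0.246]
tool_rot: [[0.982, 0.19, -0.002], [0.19, -0.982, -0.0], [-0.002, -0.0, -1.0]]
force: [-0.3, -0.1, -0.8]
opening: -0.0
gripper_force: 0.0
20.675 [ 0.88846434 -0.86089908 -0.61695068]
```

View pics/z5.png

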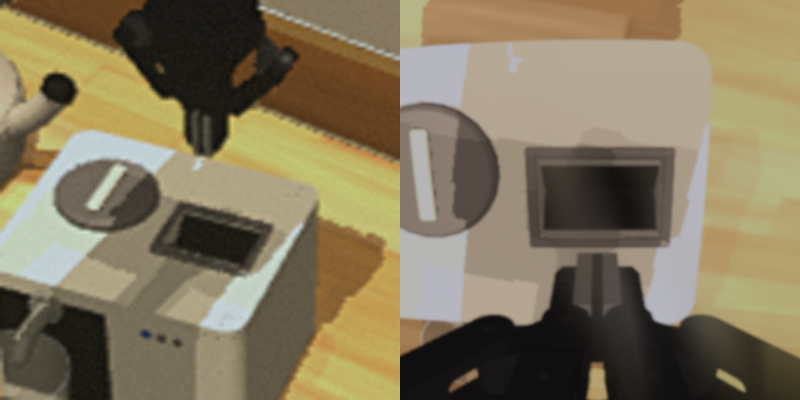

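The flap shows black and shut with no blue visible. The push back on the fingers vanished within 3 mm, so the catches hold. Handing in.

```bash
python3 -c "
from plant import *
print(finish_job())"
```

```text
the job is handed in; nothing more can be done
None
```

I loaded the cartridge and handed the job in at about 21 s: the catches gave way at 11 N, I pressed to the solid stop at 19 N, and it stayed home on withdrawal with both flap leaves shut above it; the verdict was not shown.

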